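Press a spool plug home with the lever-feed slide

ROBOT

A 6-joint arm with a two-finger parallel gripper is mounted at the origin on the work surface. World frame = base frame: x ahead of the robot, y to its left, z up, the work surface at z = 0. Lengths are in mm, angles in degrees, forces in N, time in s.
With the tool pointing down it reaches from about 350 to 850 mm from the base axis. Payload 8.1 kg.
Tool frame: the origin (TCP) lies between the finger pads; the fingertips stand 22 mm ahead of it and the grasp point (between the pads) lies 3 mm ahead of it; z points along the fingers, y is the direction in which the jaws open and shut (so a half turn about z gives the same grasp; the last joint's range is limited). The gripper opens to 85 mm and grips with 20 to 120 N. Pads are 22 mm wide; open, the fingers measure 114 mm over their backs; the gripper's body (76 mm by 85 mm) begins 54 mm behind the grasp point. The pads swing forward as they close: fully open they stand 13 mm farther back than shut.
Start: joints at [71.081, 7.471, 85.268, -0, 87.261, -4.893], TCP at [145.395, 582.122, 253.292] pointing down, gripper open.
Joint ranges: [-169.43, 169.43], [-51.17, 129.36], [1.28, 143.12], [-76.62, 256.62], [0, 156.53], [-152.29, 152.29]. Speed limits (degrees/s): [136.94, 136.94, 159.86, 180, 180, 180].

INTERFACE

Orientations are given as [roll, pitch, yaw] about the fixed x, y, z axes, in that order (R = Rz(yaw) Ry(pitch) Rx(roll)).
In Python, from bench import r gives the robot as it stands.
- The arm moves only by the tool drive_tool, never from a script. Its argument "moves" is a list of rows, each a list of 2 entries, a list of its own where there are three numbers: the shift along the world's x, y, z in mm, then the turn about the world's z in degrees. A call has exactly 8 rows; each row is the pose to reach, as a shift and turn from the pose commanded when the call began; what a row does not reach only later rows make up. A row lasts 1/12 s, in which the tool goes at most 41.7 mm and 7.16 degrees, less where a joint would pass 70% of its speed; a pose out of reach is approached as far as the arm can. A call with a gripper value outside its range is refused whole. "fingers" is the finger opening in mm, from 0 to 85.4, set as the call begins (left out, the last holds). The fingers move at their own pace and stop on an object; "squeeze" is the grip in N (left out, the last holds). Time passes only in rows, so rows that repeat a pose let the fingers close, or fill a call up. It gives the time, the measured TCP pose, the force and the opening at its end, in the units of the state.
- r.sense(): the state, without advancing time (a new reading comes with each control period).
- r.snapshot(name): name is "side" or "top"; returns a dict with "pixels" (400x640x3 uint8, red, green, blue), "camera_matrix" (3x3 intrinsics, pixels), "xyz" and "orientation" of the camera in the world. Camera axes: x right, y down, z forward; pixel columns grow to the right and rows downward; lengths in mm; the calibration is good to about 2 mm. A picture is of the moment at which its call begins. There is no depth.
- r.hand_in(): hands the job in, once; it reports no verdict.
The state is a dict: "time": time; "joint_pos": joint angles; "qd": joint speeds; "joint_efforts": joint torques, N m; "tool_pos": TCP position; "tcp_rot": TCP orientation; "ft_force": force on the tool from outside, world axes, zero at the start; "wrist_torque": the same for the moment, N m; "finger_gap": finger opening in mm.
Only numpy, scipy, OpenCV 4.12 (cv2) and the standard library are available. Lean on these libraries where they do the work, as an engineer would, in place of code of your own. Each camera call takes 0.05 s, during which the arm holds its last target.

TASK

Lay the black spool plug lengthwise in the V-block without dropping it, and let go. Then pull the sprung hand lever all the way to the end of its stroke, so that the carriage pushes the plug home against the end stop, hold it there for about a second, and ease the lever slowly back to rest over a few seconds; never let it snap back. Leave the bushing, the collar and the jar where they are.

Things in the scene. Friction and masses are not known exactly. Their poses are not given: they have to be found in the camera images.
- fixture: Lever-feed slide fixed to the bench: steel base plate 15 mm thick, x from -150 to +165, y from -50 to +50 mm, with a wing at -y under the lever pivot. Origin at bench height on the track's middle line; +x runs along the dovetail track from the carriage to the green V-block and its end stop, z up.
- ram_face (a point): Centre of the face of the round ram, 18 mm thick, on the front of the steel carriage (body 90 x 72 mm, its front 41 mm behind this face, top 74 mm above the bench). 60.5 mm above the bench; at fixture x = 36 mm at rest, 84 mm at full stroke.
- stop_face (a point): Where the plug's axis meets the face of the end stop, the green plate at the far end of the V-block (top 74 mm above the bench), at fixture x = 140 mm. The V-block covers fixture x = 46 to 140, is 52 mm wide over all, with a 90 degree groove open upwards: apex 35 mm and top edges 50 mm above the bench.
- plug_lay (a point): A good place for the plug's middle when it is laid in the groove: on its axis, 60.5 mm above the bench, 24 mm short of home, clear of ram and stop by over 20 mm. Axes as the fixture.
- plug_home (a point): Where the plug's middle is when the plug lies in the groove with its end against the stop (fixture x = 113, z = 60.5 mm). Axes as the fixture.
- plug: Spool plug, black steel, ends alike: two lands 36 mm in diameter, 22 mm long, with a 28 mm thick neck 10 mm long between; 54 mm long, 0.4 kg. Origin at its middle, x along its axis. At first on a wooden rest, axis level, 33.5 mm above the bench. Grip from above across the diameter, fingertips at most 8 mm below the axis (walls of rest and V-block end 10 mm below it).
- rest: Wooden V-shaped rest fixed to the bench, 70 x 37 mm, 23 mm high; origin under its middle, x along its groove.
- lever (a joint): Lever angle, rad: 0 at rest, 0.9 at the end of the stroke. It turns clockwise seen from above, in a level plane; its grip moves towards the robot (fixture -x) as it grows. A spring pulls it back: 2 N at the grip at rest, 8 N at full stroke. The coupled carriage travels 48 mm.
- lever_pivot (a point): The lever's upright axis, 87 mm above the bench (fixture x = -26, y = -85 mm).
- lever_grip (a point): On the axis of the lever's upright round black grip, 22 mm in diameter, 92 to 155 mm above the bench; this point is 130 mm up, 160 mm from the pivot axis. Seen from the pivot it lies 0.45 rad to the +x side of fixture -y at rest, 0.45 rad to the -x side at full stroke. The arm below is 16 mm wide, top 92 mm up.
- bushing: Bystander: bronze lap bushing, an upright tube 42 mm in diameter, 45 mm high. Origin under its middle.
- collar: Bystander: dull zinc spacer collar, a flat ring 52 mm in diameter, 14 mm high. Origin under its middle.
- jar: Bystander: jar of lapping compound 56 mm in diameter, 60 mm high. Origin under its middle.
Not all that is in view belongs to the job. What is meant by the plug is not green, and is the larger of those in its own colour.

How it is judged (in metres and radians):
On the way, in this order (a step that is already met when the one before it is completed fails the run):
1. the plug lies lengthwise in the V-block, between ram and stop, let go, with the lever at rest (y of plug in the frame of plug_home between -0.005 and 0.005 m and z of plug in the frame of plug_home between -0.005 and 0.005 m and angle between the x axis of plug and the x axis of fixture, either way round below 0.12 rad and x of plug in the frame of plug_home between -0.058 and 0.004 m and contact force between the fingers and plug below 0.1 N and value of joint lever below 0.08 rad), for 0.3 s.
2. the lever is held at the end of its stroke (over 0.82 of 0.9 rad) by the robot and the plug is home against the stop (within 8 mm) (y of plug in the frame of plug_home between -0.005 and 0.005 m and z of plug in the frame of plug_home between -0.005 and 0.005 m and angle between the x axis of plug and the x axis of fixture, either way round below 0.12 rad and x of plug in the frame of plug_home between -0.008 and 0.004 m and value of joint lever above 0.82 rad and contact force between any of the fingers, the arm and lever above 0.3 N), for 0.3 s.
At the end, for the whole second after the job is handed in: The plug lies in the V-block (within 5 mm of the groove's axis and height, within 0.12 rad along it), its end within 8 mm of the stop, released and at rest; the lever is back at rest (below 0.05 rad) (y of plug in the frame of plug_home between -0.005 and 0.005 m and z of plug in the frame of plug_home between -0.005 and 0.005 m and angle between the x axis of plug and the x axis of fixture, either way round below 0.12 rad and x of plug in the frame of plug_home between -0.008 and 0.004 m and value of joint lever below 0.05 rad and linear speed of plug below 0.02 m/s and contact force between the fingers and plug below 0.1 N); the robot touches nothing.
It fails at once if the lever snaps back (faster than 1.5 rad/s, 0.24 m/s at the grip) (velocity of joint lever below -1.5 rad/s).
It fails at once if the plug is dropped (moves faster than 0.5 m/s with no finger on it: a fall of over 12 mm) (contact force between the fingers and plug below 0.1 N and linear speed of plug above 0.5 m/s).
It fails at once if the bushing, the collar or the jar is shifted by more than 30 mm (distance of any of bushing, collar, jar from where it was at the start of the episode above 0.03 m).
It also fails if it takes over 59 s, if anything falls off the work surface, if the arm or the gripper's body presses on something with over 40 N, if the wrist force passes 120 N, or if a joint passes its speed limit or range.

## Working session

There is one attempt and no reset: what is moved stays moved. The work goes in short steps, Python scripts to look and compute and a tool call to move; the robot and the scene stay as the last step left them, time stands still between calls to the robot, and variables do not carry over. Pictures are saved under pics/ and viewed, and the job is handed in when it is done.

Besides the shell and the picture viewer there is one more tool, called after "Call:" as a command line: name --argument value ..., lists and objects as JSON in quotes. drive_tool: Moves the arm, as the interface text tells. Its arguments: {"type":"object","properties":{"moves":{"type":"array","items":{"type":"array"}},"fingers":{"type":"number"},"squeeze":{"type":"number"}},"required":["moves"]}

```bash
mkdir -p pics; ls; python3 - <<'E'
from bench import r
import cv2,pickle
print(r.sense())
for n in("side","top"):
    s=r.snapshot(n); cv2.imwrite(f"pics/{n}0.png",s["pixels"][:,:,::-1]); pickle.dump(s,open(f"{n}0.pkl","wb"))
    print(n,s["camera_matrix"],s["xyz"],s["orientation"])
E
```

```text
pics
{'time': 0.0, 'joint_pos': array([ 7.10812544e+01,  7.51448815e+00,  8.53305725e+01, -1.30083557e-03,
        8.72628661e+01, -4.89476721e+00]), 'qd': array([ 0.05352869, -0.06603599, -0.05580107, -0.04388599, -0.02358648,
       -0.04924301]), 'joint_efforts': array([ 4.94952637e-04, -5.69352686e+01, -5.00587785e+01,  1.90986480e-04,
        1.35661731e-02, -3.34254344e-05]), 'tool_pos': array([145.22889516, 581.6165752 , 252.23848001]), 'tcp_rot': array([-1.79892356e+02, -7.91444938e-03,  1.65976077e+02]), 'ft_force': array([ 0.06367817, -0.5946244 , -0.06469636]), 'wrist_torque': array([ 0.02946699, -0.0038788 ,  0.01726259]), 'finger_gap': 85.68526201295272}
side [[446.28970328   0.         316.09422851]
 [  0.         446.28970328 204.25304767]
 [  0.           0.           1.        ]] [294.85666653 765.30641429 722.58131919] [-128.57933891    0.4948534  -157.84054305]
top [[451.59342939   0.         325.40849649]
 [  0.         451.59342939 195.63448999]
 [  0.           0.           1.        ]] [ 380.15409676   65.48164651 1207.5751889 ] [-170.01603236   -1.80449663  -89.41091357]
```

View pics/side0.png

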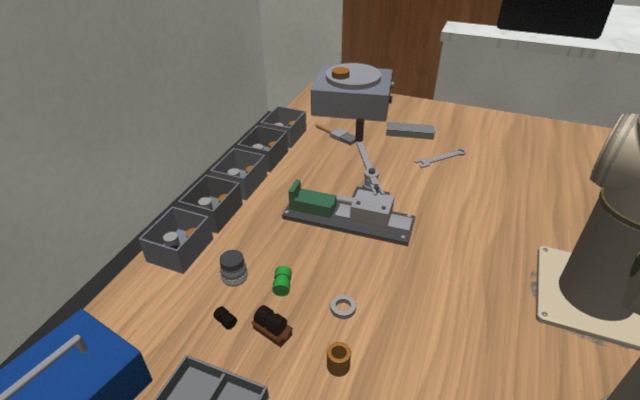

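View pics/top0.png

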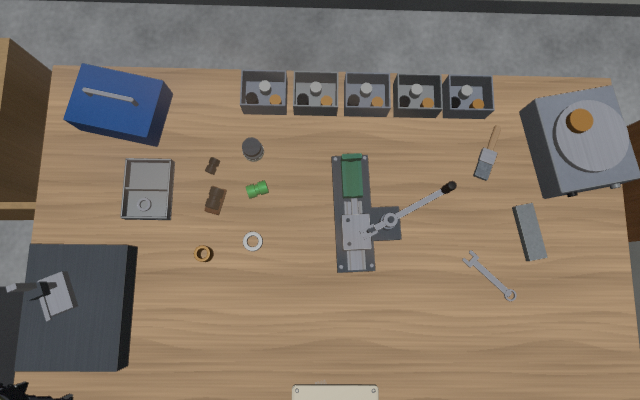

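```bash
cat > h.py <<'E'
import numpy as np,cv2,pickle
from scipy.spatial.transform import Rotation as R
def proj(s,P):
    P=np.atleast_2d(P).astype(float)
    Rm=R.from_euler('xyz',s["orientation"],degrees=True).as_matrix()
    c=(P-s["xyz"])@Rm; k=c@np.array(s["camera_matrix"]).T
    return k[:,:2]/k[:,2:]
def ray(s,u,z):
    Rm=R.from_euler('xyz',s["orientation"],degrees=True).as_matrix()
    d=Rm@np.linalg.inv(s["camera_matrix"])@[u[0],u[1],1]
    t=(z-s["xyz"][2])/d[2]; return s["xyz"]+t*d
E
python3 - <<'E'
from h import *
a=pickle.load(open("top0.pkl","rb"));b=pickle.load(open("side0.pkl","rb"))
def crop(s,x,y,w,h,k,n): cv2.imwrite(n,cv2.resize(s["pixels"][y:y+h,x:x+w,::-1],None,fx=k,fy=k,interpolation=cv2.INTER_CUBIC))
crop(a,190,145,80,60,10,"pics/tp.png")
crop(b,205,255,100,75,8,"pics/sp.png")
crop(a,325,145,140,130,4.6,"pics/tf.png") if 0 else crop(a,325,145,140,130,4,"pics/tf.png")
crop(b,275,110,150,135,4,"pics/sf.png")
E
```

```text
(no output)
```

View pics/tp.png

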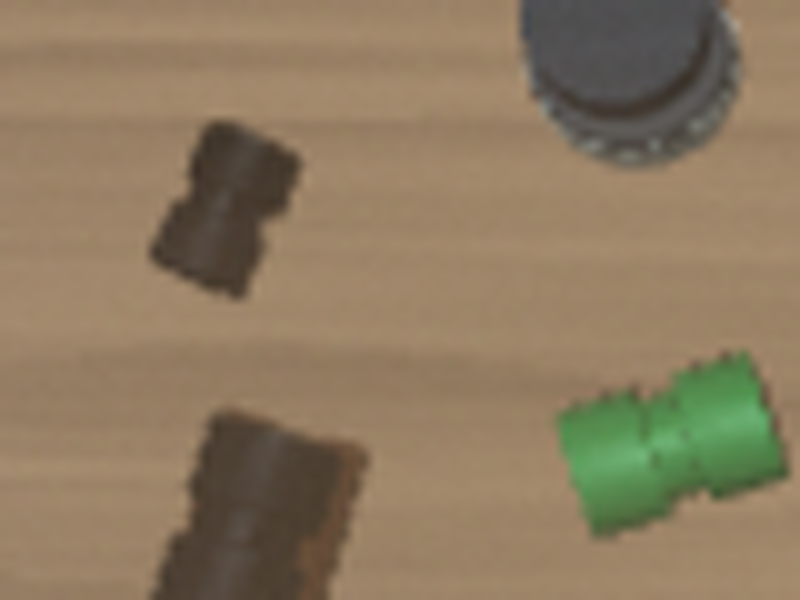

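View pics/sp.png

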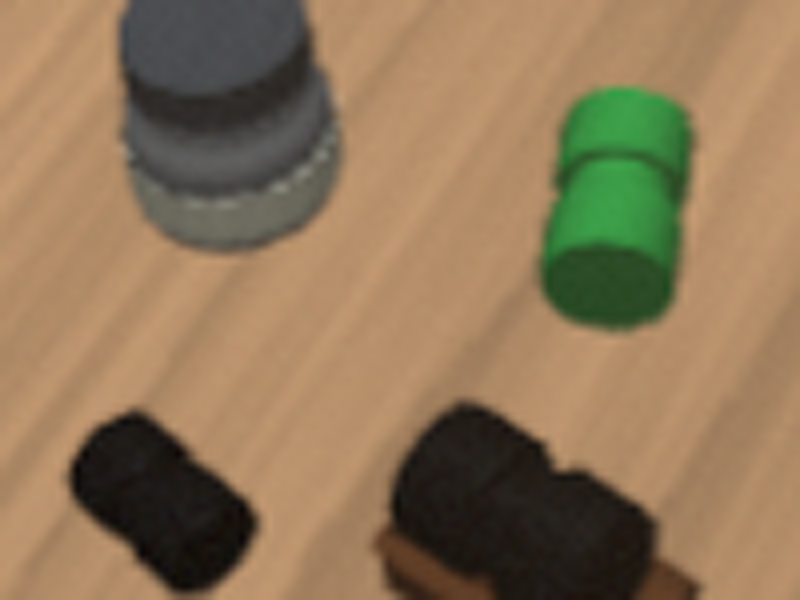

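View pics/tf.png

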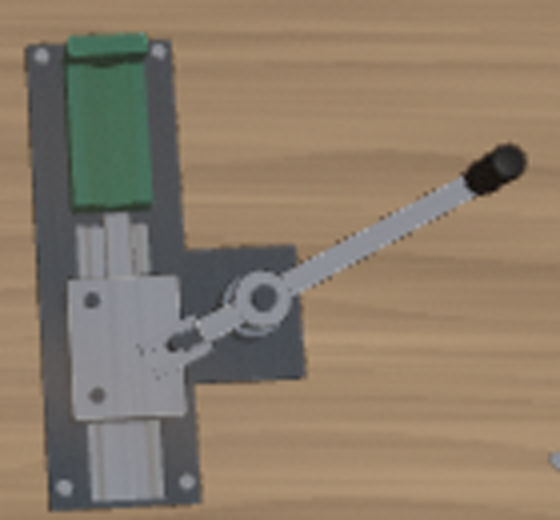

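View pics/sf.png

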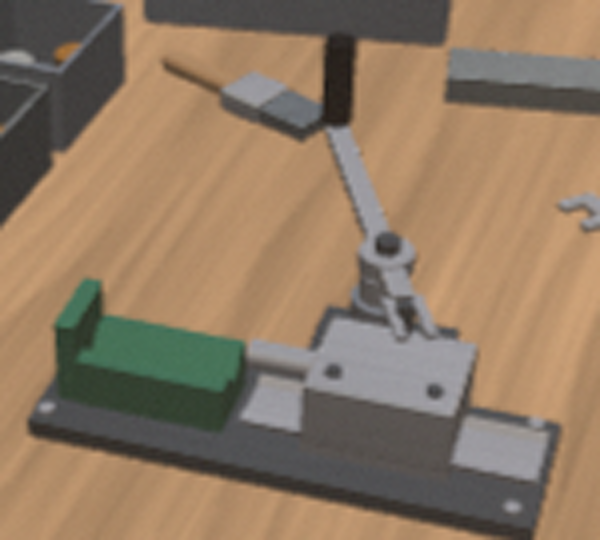

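```bash
python3 - <<'E'
from h import *
a=pickle.load(open("top0.pkl","rb"));b=pickle.load(open("side0.pkl","rb"))
def crop(s,x,y,w,h,k): return cv2.resize(s["pixels"][y:y+h,x:x+w,::-1],None,fx=k,fy=k,interpolation=cv2.INTER_CUBIC)
t=crop(a,198,180,36,40,11); t=cv2.convertScaleAbs(t,alpha=1.8)
u=crop(b,245,300,55,50,8); u=cv2.convertScaleAbs(u,alpha=1.8)
print(t.shape,u.shape)
cv2.imwrite("pics/plug.png",np.hstack([t[:400,:396],u[:400]]))
# fixture fit
from scipy.optimize import least_squares
F=lambda q:(lambda u:((u[0]+.5)/4-.5+325,(u[1]+.5)/4-.5+145))(q)
G=lambda q:((q[0]+.5)/4-.5+275,(q[1]+.5)/4-.5+110)
T=[((165,50,15),(26,46)),((165,-50,15),(172,40)),((-150,50,15),(51,510)),((-150,-50,15),(201,500)),((46,26,50),(73,212)),((46,-26,50),(152,207))]
S=[((165,50,15),(30,425)),((-150,50,15),(532,527)),((-150,-50,15),(560,428))]
def res(p):
    c,s=np.cos(p[2]),np.sin(p[2]); o=[]
    for st,L,m in((a,T,F),(b,S,G)):
        for P,u in L:
            W=[p[0]+c*P[0]-s*P[1],p[1]+s*P[0]+c*P[1],P[2]]
            o.append(proj(st,W)[0]-m(u))
    return np.ravel(o)
f=least_squares(res,[400,0,0],loss='soft_l1'); print(f.x,np.degrees(f.x[2])); print(res(f.x).reshape(-1,2).round(1))
p=f.x
def W(P):
    c,s=np.cos(p[2]),np.sin(p[2]); return np.array([p[0]+c*P[0]-s*P[1],p[1]+s*P[0]+c*P[1],P[2]])
for n,P in dict(lay=(89,0,60.5),home=(113,0,60.5),piv=(-26,-85,87),grip=(-26+160*np.sin(.45),-85-160*np.cos(.45),130),gripfull=(-26-160*np.sin(.45),-85-160*np.cos(.45),130)).items(): print(n,W(P).round(1))
g=W((-26+160*np.sin(.45),-85-160*np.cos(.45),155)); print(proj(a,g),F((510,160)),proj(b,g),G((340,38)))
np.save("fix.npy",p)
E
```

```text
(440, 396, 3) (400, 440, 3)
[ 5.38820839e+02 -4.33209083e+01  5.91700471e-02] 3.3901939717084444
[[-0.3 -0.2]
 [-0.3 -0.1]
 [-0.4  1. ]
 [ 0.3  1.6]
 [ 0.1 -1.3]
 [ 0.2 -0.9]
 [-1.3 -1.2]
 [ 0.6  0.8]
 [ 0.5 -1.1]]
lay [627.7 -38.1  60.5]
home [651.6 -36.6  60.5]
piv [ 517.9 -129.7   87. ]
grip [ 595.9 -269.4  130. ]
gripfull [ 456.9 -277.6  130. ]
[[452.03709771 185.28671162]] (452.125, 184.625) [[359.69745567 119.78540711]] (359.625, 119.125)
```

View pics/plug.png

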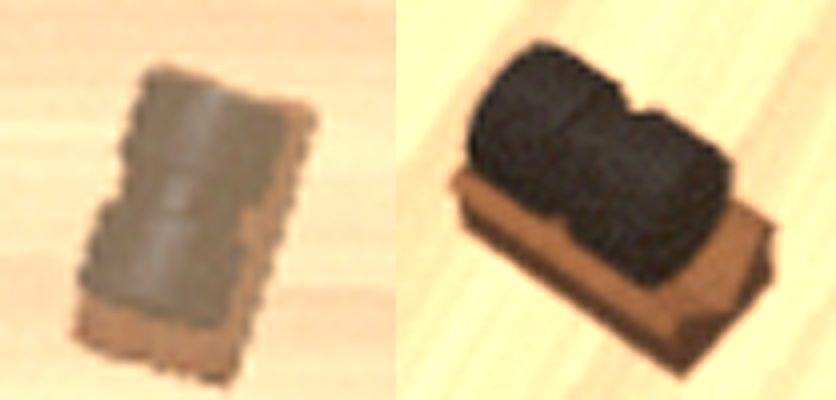

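```bash
cat > fit.py <<'E'
from h import *
from scipy.optimize import minimize
def render(s,x,y,z,yaw,box,k=8,L=((-27,-5,18),(-5,5,14),(5,27,18))):
    X,Y,w,h=box; m=np.zeros((h*k,w*k),np.uint8); c,sn=np.cos(yaw),np.sin(yaw)
    th=np.linspace(0,2*np.pi,40)
    for a0,a1,rr in L:
        P=np.array([(x+c*A-sn*rr*np.cos(t),y+sn*A+c*rr*np.cos(t),z+rr*np.sin(t)) for A in(a0,a1) for t in th])
        u=(proj(s,P)-[X,Y]+.5)*k
        cv2.fillConvexPoly(m,cv2.convexHull(np.round(u).astype(np.int32)),255)
    return cv2.resize(m,(w,h),interpolation=cv2.INTER_AREA)/255.
E
python3 - <<'E'
from fit import *
a=pickle.load(open("top0.pkl","rb"));b=pickle.load(open("side0.pkl","rb"))
bt=(198,180,36,40);bs=(245,300,55,50)
cr=lambda s,B:s["pixels"][B[1]:B[1]+B[3],B[0]:B[0]+B[2]].astype(float)
t,u=cr(a,bt),cr(b,bs)
print((t[8:30:2,4:32:3]).astype(int)[5]); print(u[20,5:50:4].astype(int))
mt=((t[...,0]/t[...,2]<1.33)&(t.sum(2)<270)).astype(float)
mu=(u.max(2)<60).astype(float)
mt=cv2.morphologyEx(mt,cv2.MORPH_OPEN,np.ones((3,3)));mu=cv2.morphologyEx(mu,cv2.MORPH_OPEN,np.ones((3,3)))
cv2.imwrite("pics/m.png",np.hstack([cv2.resize(mt*255,(360,400),interpolation=0),cv2.resize(mu*255,(440,400),interpolation=0)]))
c0=ray(a,(214.2,197.2),40);print(c0)
def cost(p,w=(1,1)):
    return w[0]*((render(a,p[0],p[1],33.5,p[2],bt)-mt)**2).sum()+w[1]*((render(b,p[0],p[1],33.5,p[2],bs)-mu)**2).sum()
for w in((1,1),(1,0),(0,1)):
    f=min((minimize(cost,[c0[0],c0[1],y],args=(w,),method='Nelder-Mead',options=dict(initial_simplex=[[c0[0]+d,c0[1]+e,y+g] for d,e,g in((0,0,0),(8,0,0),(0,8,0),(0,0,.2))])) for y in(-.4,-.2,0)),key=lambda f:f.fun)
    print(w,f.x,np.degrees(f.x[2]),f.fun,mt.sum(),mu.sum())
E
```

```text
[[156 131 103]
 [156 132 104]
 [ 94  76  60]
 [ 78  64  51]
 [ 89  77  68]
 [ 77  63  50]
 [ 83  66  49]
 [ 98  76  56]
 [156 131 102]
 [156 131 103]]
[[164 131  96]
 [ 47  36  27]
 [ 30  24  20]
 [ 30  22  18]
 [ 33  28  24]
 [ 39  31  28]
 [ 38  34  28]
 [ 37  33  29]
 [ 30  23  19]
 [ 61  48  34]
 [164 129  95]
 [171 134 100]]
[577.43633957 320.51526011  40.        ]
(1, 1) [ 5.75763524e+02  3.21148605e+02 -2.71380586e-01] -15.548962221098458 358.9382237600922 0.0 613.0
(1, 0) [674.30328058 287.53857973  -1.36707819] -78.3278105113001 0.0 0.0 613.0
(0, 1) [ 5.75696749e+02  3.21205455e+02 -2.61133129e-01] -14.961826160673104 71.34254517493271 0.0 613.0[ WARN:0@0.740] global loadsave.cpp:1063 imwrite_ Unsupported depth image for selected encoder is fallbacked to CV_8U.
```

View pics/m.png

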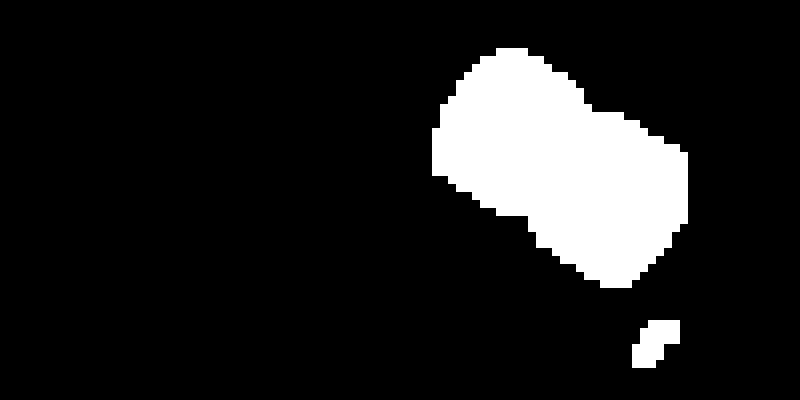

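```bash
cat > ov.py <<'E'
from h import *
def ov(p,fn):
    a=pickle.load(open("top0.pkl","rb"));b=pickle.load(open("side0.pkl","rb"))
    c,s=np.cos(p[2]),np.sin(p[2])
    W=lambda P:[p[0]+c*P[0]-s*P[1],p[1]+s*P[0]+c*P[1],P[2]]
    def box(x0,x1,y0,y1,z): return [(x0,y0,z),(x1,y0,z),(x1,y1,z),(x0,y1,z)]
    L=[(box(-150,165,-50,50,15),(0,255,255)),(box(46,140,-26,26,50),(255,0,255)),(box(-95,-5,-36,36,74),(0,0,255)),([(140,-26,74),(140,26,74)],(255,255,0))]
    th=np.linspace(0,6.28,20)
    L.append(([(-26+160*np.sin(.45)+11*np.cos(t),-85-160*np.cos(.45)+11*np.sin(t),155) for t in th],(0,255,0)))
    out=[]
    for st,(X,Y,w,h) in((a,(325,145,140,130)),(b,(275,110,150,135))):
        k=5;im=cv2.resize(st["pixels"][Y:Y+h,X:X+w,::-1],None,fx=k,fy=k,interpolation=cv2.INTER_CUBIC)
        for P,col in L:
            u=(proj(st,[W(q) for q in P])-[X,Y]+.5)*k
            cv2.polylines(im,[np.round(u).astype(np.int32)],True,col,1)
        out.append(im)
    cv2.imwrite(fn+"t.png",out[0][:600]);cv2.imwrite(fn+"s.png",out[1][80:]) 
if __name__=="__main__":
    ov(np.load("fix.npy"),"pics/ov1")
E
python3 ov.py
```

```text
(no output)
```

View pics/ov1t.png

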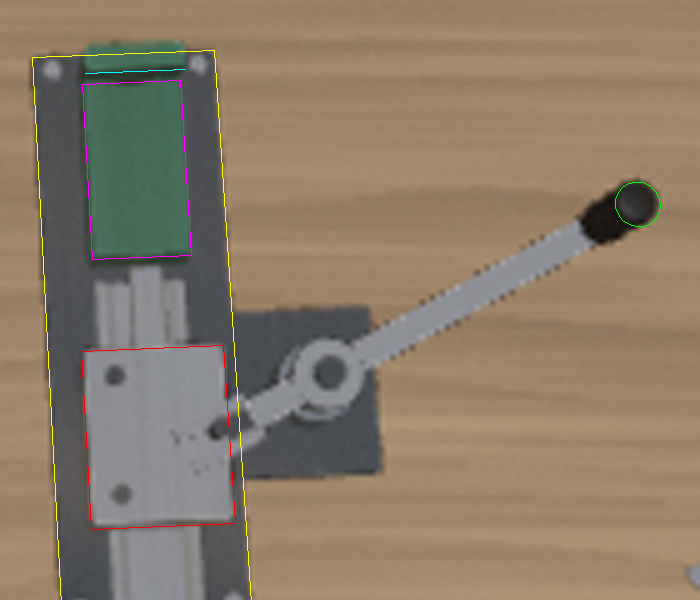

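View pics/ov1s.png

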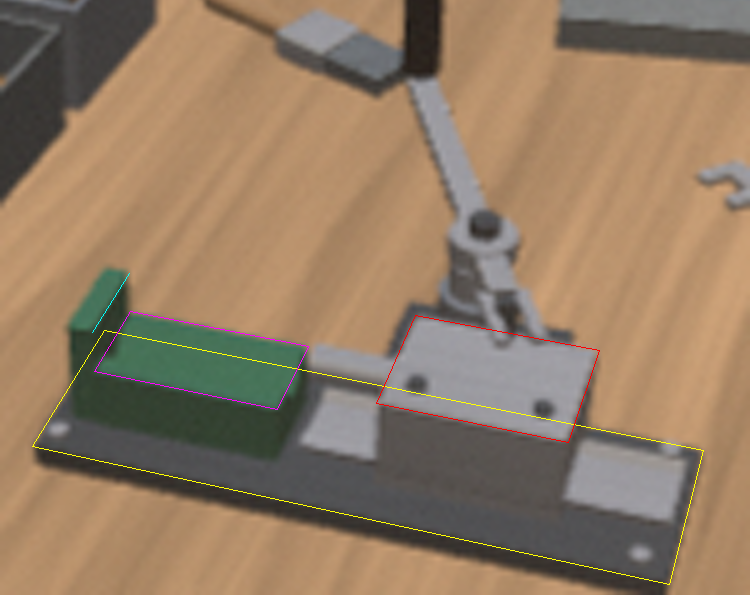

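Call:
drive_tool --moves '[[[20,-12,0],0],[[52,-31,0],0],[[86,-52,0],0],[[120,-73,0],0],[[154,-93,0],0],[[188,-114,0],0],[[222,-134,0],-0.5],[[256,-155,0],-1.5]]' --fingers 85 --squeeze 40

```text
time: 0.77
tool_pos: [402.6, 425.8, 252.9]
tcp_rot: [-180.0, -0.0, 164.5]
ft_force: [0.5, 0.4, 0.2]
finger_gap: 84.9
```

Call:
drive_tool --moves '[[[34,-20,0],0],[[68,-41,0],0],[[102,-62,0],0],[[130,-80,-10],0],[[153,-94,-25],0],[[168,-103,-45],0],[[174,-105,-70],0],[[174,-105,-90],0]]'

```text
time: 1.43
tool_pos: [576.6, 320.3, 160.9]
tcp_rot: [-179.9, -0.0, 164.3]
ft_force: [0.6, 0.5, -1.2]
finger_gap: 84.7
```

```bash
python3 - <<'E'
from bench import r
import cv2,pickle
s=r.sense();print(s['tool_pos'],s['tcp_rot'],s['time'],s['ft_force'])
s=r.snapshot("side"); pickle.dump(s,open("side1.pkl","wb"))
cv2.imwrite("pics/s1.png",cv2.resize(s["pixels"][200:400,140:400,::-1],None,fx=3,fy=3))
E
```

```text
[576.56464071 320.25466896 160.92745205] [-1.79934648e+02 -4.31953028e-02  1.64331463e+02] 1.4333 [ 0.57031985  0.54691627 -1.23241181]
```

View pics/s1.png

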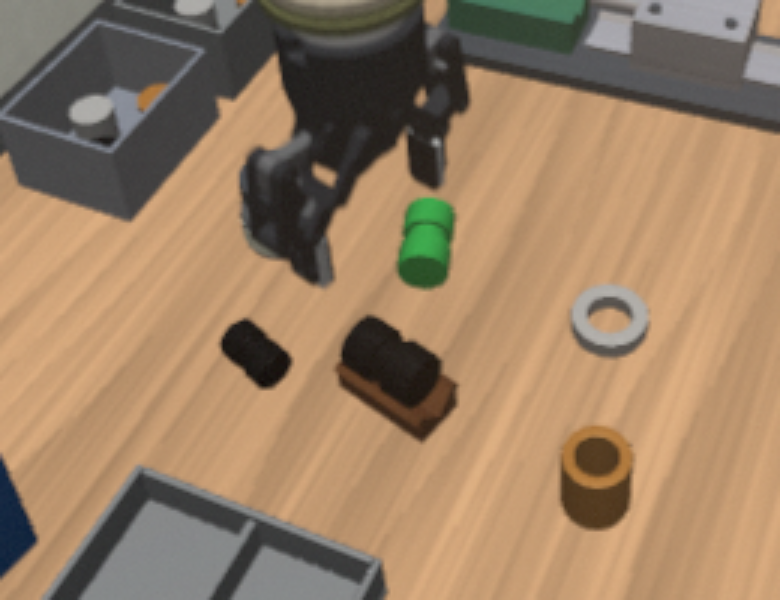

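The picture shows the candidates. In this crop they are the small loose black spool at (256,353), the green spool at (428,242) and the larger black spool on the wooden rest at (390,360). The one on the rest is the plug, and the gripper is above it and in line with it.

Call:
drive_tool --moves '[[[-0.5,0.5,-15],0],[[-0.5,0.5,-35],0],[[-0.5,0.5,-55],0],[[-0.5,0.5,-75],0],[[-0.5,0.5,-92],0],[[-0.5,0.5,-105],0],[[-0.5,0.5,-112],0],[[-0.5,0.5,-114],0]]'

```text
time: 2.15
tool_pos: [573.9, 322.4, 47.8]
tcp_rot: [-179.9, -0.1, 164.5]
ft_force: [-0.6, -0.3, 0.1]
finger_gap: 85.2
```

Call:
drive_tool --moves '[[[0,0,0],0],[[0,0,0],0],[[0,0,0],0],[[0,0,0],0],[[0,0,0],0],[[0,0,0],0],[[0,0,0],0],[[0,0,0],0]]' --fingers 30 --squeeze 40

```text
time: 2.82
tool_pos: [575.3, 321.0, 51.2]
tcp_rot: [-179.9, 0.0, 164.5]
ft_force: [-6.4, -10.1, 11.8]
finger_gap: 33.7
```

```bash
python3 - <<'E'
from bench import r
import cv2,pickle
s=r.sense();print(s['tool_pos'],s['tcp_rot'],s['time'],s['ft_force'],s['wrist_torque'],s['finger_gap'])
s=r.snapshot("side"); pickle.dump(s,open("side2.pkl","wb"))
cv2.imwrite("pics/s2.png",cv2.resize(s["pixels"][230:370,180:340,::-1],None,fx=5,fy=4.25))
E
```

```text
[575.27678875 321.01153292  51.16151447] [-1.79863173e+02  4.33026463e-02  1.64455583e+02] 2.8167 [ -6.37145483 -10.10895829  11.84907919] [-1.90644433  1.03892658  0.0892051 ] 33.69056646827008
```

View pics/s2.png

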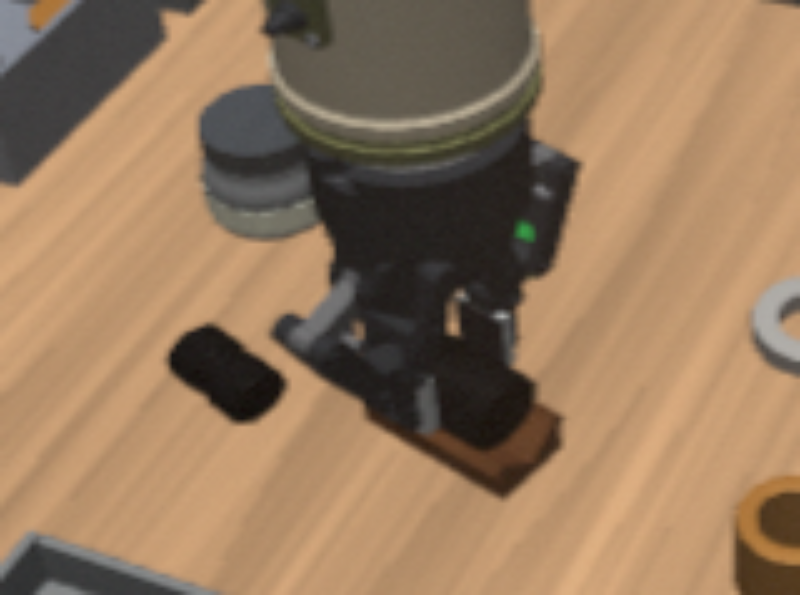

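```bash
python3 - <<'E'
from h import *
b=pickle.load(open("side2.pkl","rb"))
for z in(20,23.5,25,28,31,34,40):
    ps=[]
    for w in(-11,11):
        j=np.radians(74.5);ax=np.radians(-15.5)
        P=[575.3+np.cos(j)*17+w*np.cos(ax),321+np.sin(j)*17+w*np.sin(ax),z]
        ps.append(((proj(b,P)[0]-[180,230])*[8,8]+4).round(0))
    print(z,ps)
im=cv2.resize(b["pixels"][280:350,230:310,::-1],None,fx=10,fy=8.5,interpolation=cv2.INTER_CUBIC)
cv2.imwrite("pics/s2b.png",cv2.convertScaleAbs(cv2.resize(b["pixels"][290:350,230:310,::-1],None,fx=10,fy=10,interpolation=cv2.INTER_CUBIC),alpha=2))
def q(P): return (proj(b,P)[0]-[230,290]+.5)*10
for z in(20,23.5,26,30,34,38):
    print(z,[q([575.3+np.cos(j)*17+w*np.cos(ax),321+np.sin(j)*17+w*np.sin(ax),z]).round() for w in(-11,11)])
E
```

```text
20 [array([714., 833.]), array([645., 785.])]
23.5 [array([713., 824.]), array([643., 776.])]
25 [array([712., 820.]), array([643., 772.])]
28 [array([711., 812.]), array([642., 764.])]
31 [array([710., 805.]), array([640., 756.])]
34 [array([709., 797.]), array([639., 748.])]
40 [array([707., 781.]), array([637., 732.])]
20 [array([393., 442.]), array([306., 381.])]
23.5 [array([391., 430.]), array([304., 370.])]
26 [array([390., 422.]), array([303., 362.])]
30 [array([388., 409.]), array([301., 349.])]
34 [array([387., 396.]), array([299., 335.])]
38 [array([385., 382.]), array([297., 322.])]
```

View pics/s2b.png

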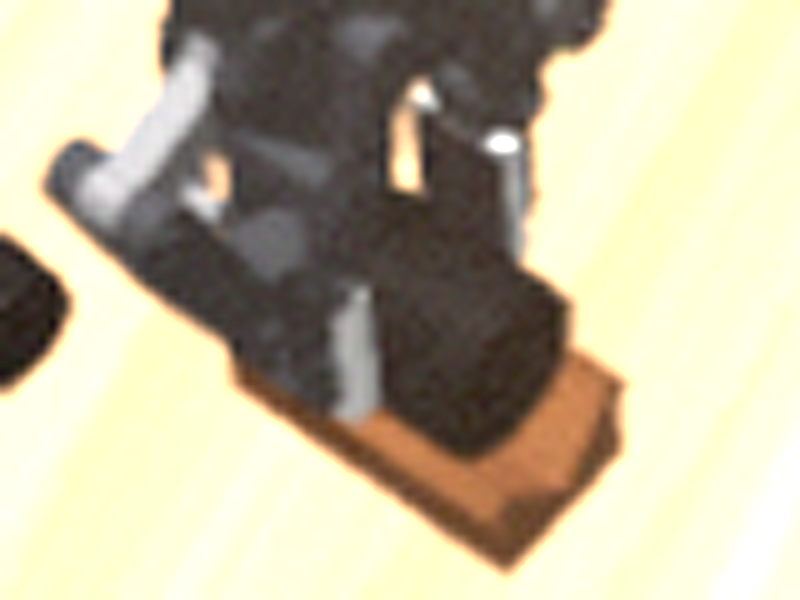

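Call:
drive_tool --moves '[[[0,0,2],0],[[0,0,5],0],[[0,0,9],0],[[0,0,14],0],[[0,0,20],0],[[0,0,26],0],[[0,0,30],0],[[0,0,30],0]]' --squeeze 60

```text
time: 3.53
tool_pos: [575.8, 323.1, 81.1]
tcp_rot: [179.9, 0.1, 164.5]
ft_force: [-1.0, -0.5, -3.2]
finger_gap: 33.5
```

```bash
python3 - <<'E'
from bench import r
import cv2,pickle
s=r.sense();print(s['tool_pos'],s['tcp_rot'],s['time'],s['ft_force'],s['wrist_torque'],s['finger_gap'])
s=r.snapshot("side"); pickle.dump(s,open("side3.pkl","wb"))
cv2.imwrite("pics/s3.png",cv2.convertScaleAbs(cv2.resize(s["pixels"][275:350,220:320,::-1],None,fx=8,fy=8,interpolation=cv2.INTER_CUBIC),alpha=2))
s=r.snapshot("top"); pickle.dump(s,open("top3.pkl","wb"))
cv2.imwrite("pics/t3.png",cv2.convertScaleAbs(cv2.resize(s["pixels"][160:235,170:270,::-1],None,fx=8,fy=8,interpolation=cv2.INTER_CUBIC),alpha=2))
E
```

```text
[575.8203566  323.12437086  81.10176548] [1.79903820e+02 1.10658592e-01 1.64477722e+02] 3.5333 [-0.98864602 -0.53657434 -3.24107851] [ 0.02568726 -0.00634914  0.02381918] 33.459290726235466
```

View pics/s3.png

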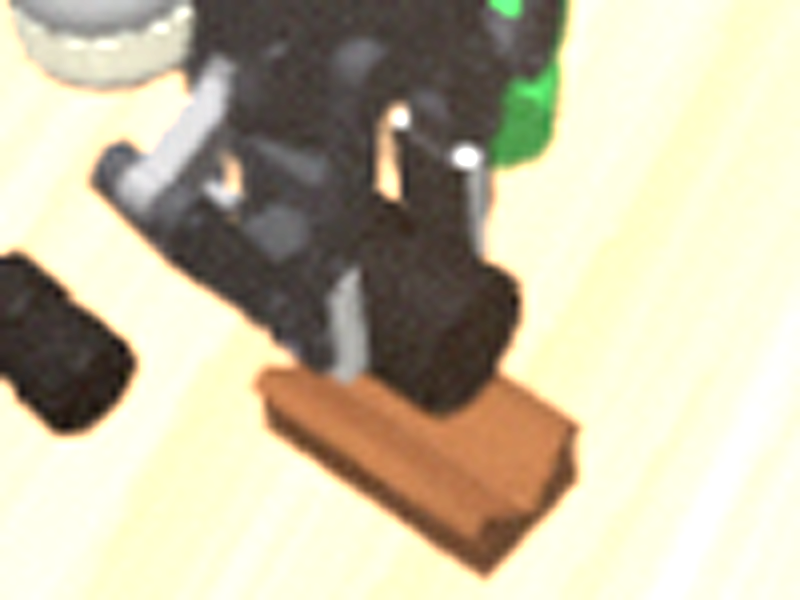

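View pics/t3.png

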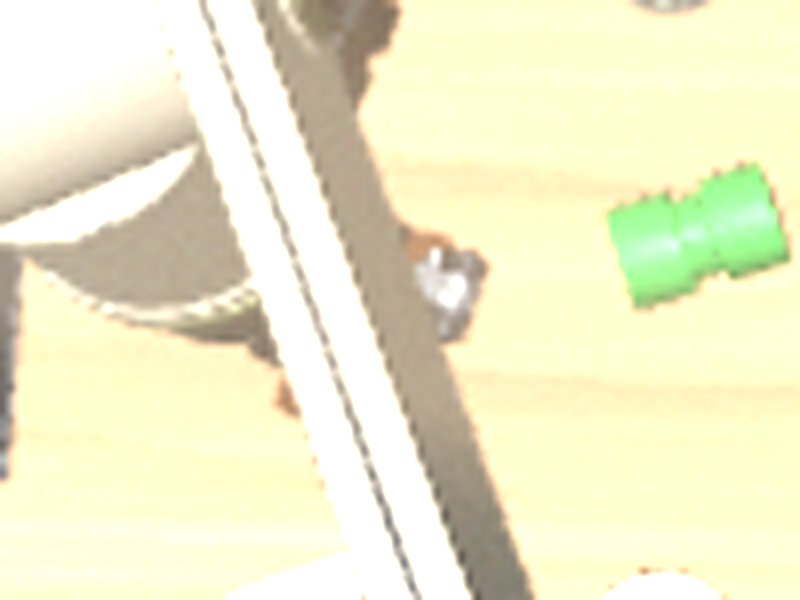

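```bash
python3 - <<'E'
from fit import *
b=pickle.load(open("side3.pkl","rb"))
B=(220,275,100,75);k=8
im=cv2.imread("pics/s3.png")
for z,col in((63.4,(0,0,255)),(67,(255,0,0))):
    m=render(b,575.8,322.8,z,np.radians(-15.5),B,k=8); m=cv2.resize(m,(800,600))
    c,_=cv2.findContours((m>.5).astype(np.uint8),0,1); cv2.drawContours(im,c,-1,col,1)
cv2.imwrite("pics/s3o.png",im)
E
```

```text
(no output)
```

View pics/s3o.png

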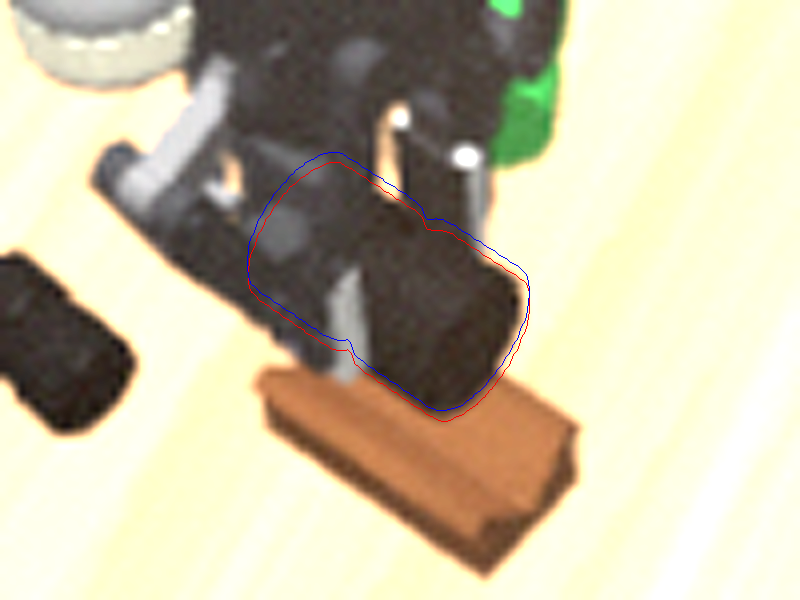

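Call:
drive_tool --moves '[[[0,0,15],0],[[0,0,35],0],[[2,-12,52],1],[[6,-34,62],3],[[11,-64,66],6],[[16,-98,66],9],[[21,-132,66],12],[[26,-166,66],15]]'

```text
time: 4.3
tool_pos: [601.0, 155.3, 146.4]
tcp_rot: [180.0, 0.0, 179.7]
ft_force: [0.7, -1.1, -4.6]
finger_gap: 33.0
```

Call:
drive_tool --moves '[[[5,-34,0],2],[[10,-68,0],3],[[14,-102,0],4],[[18,-134,0],4],[[22,-162,0],4],[[25,-183,0],4],[[26,-194,0],4],[[26,-194,0],4]]'

```text
time: 4.97
tool_pos: [627.1, -40.0, 146.0]
tcp_rot: [-180.0, 0.0, -176.7]
ft_force: [-0.2, -0.8, -4.5]
finger_gap: 33.4
```

```bash
python3 - <<'E'
from bench import r
import cv2,pickle
s=r.sense();print(s['tool_pos'],s['tcp_rot'],s['time'],s['ft_force'],s['wrist_torque'],s['finger_gap'])
s=r.snapshot("side"); pickle.dump(s,open("side4.pkl","wb"))
cv2.imwrite("pics/s4.png",cv2.convertScaleAbs(cv2.resize(s["pixels"][110:245,270:430,::-1],None,fx=5,fy=4.4,interpolation=cv2.INTER_CUBIC),alpha=1.6))
E
```

```text
[627.09447527 -39.98658775 146.0015662 ] [-1.79955319e+02  2.45844488e-02 -1.76687878e+02] 4.9667 [-0.15509286 -0.83158594 -4.48904907] [ 0.01512236 -0.00829897 -0.02738828] 33.36521060165796
```

View pics/s4.png

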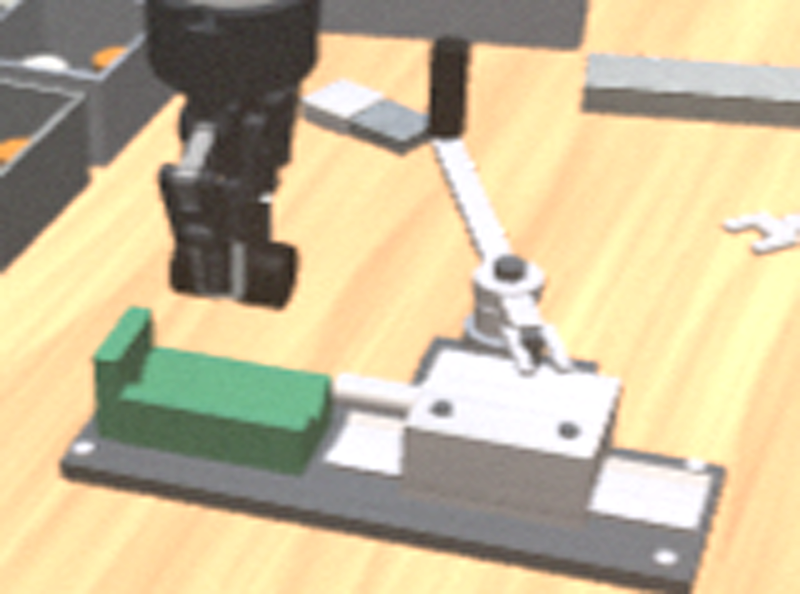

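Call:
drive_tool --moves '[[[0.5,2,-8],0],[[0.5,2,-20],0],[[0.5,2,-33],0],[[0.5,2,-45],0],[[0.5,2,-54],0],[[0.5,2,-60],0],[[0.5,2,-64],0],[[0.5,2,-64],0]]'

```text
time: 5.68
tool_pos: [627.6, -36.3, 81.7]
tcp_rot: [-179.9, -0.0, -176.5]
ft_force: [-3.5, -3.1, 0.8]
finger_gap: 33.3
```

Call:
drive_tool --moves '[[[0,0,-0.5],0],[[0,0,-1],0],[[0,0,-1.5],0],[[0,0,-2],0],[[0,0,-2.5],0],[[0,0,-3],0],[[0,0,-3],0],[[0,0,-3],0]]'

```text
time: 6.35
tool_pos: [628.5, -37.0, 80.8]
tcp_rot: [-179.8, 0.1, -176.5]
ft_force: [-7.4, -5.4, 12.8]
finger_gap: 33.4
```

```bash
python3 - <<'E'
from bench import r
import cv2,pickle
s=r.sense();print(s['tool_pos'],s['tcp_rot'],s['time'],s['ft_force'],s['wrist_torque'],s['finger_gap'])
s=r.snapshot("side"); pickle.dump(s,open("side5.pkl","wb"))
cv2.imwrite("pics/s5.png",cv2.convertScaleAbs(cv2.resize(s["pixels"][160:235,270:370,::-1],None,fx=8,fy=8,interpolation=cv2.INTER_CUBIC),alpha=2))
E
```

```text
[628.54956679 -36.96393872  80.80004698] [-1.79847904e+02  1.34605200e-01 -1.76545977e+02] 6.35 [-7.36960668 -5.43236586 12.78742687] [-0.93161854  1.10213607  0.06011051] 33.360967991843815
```

View pics/s5.png

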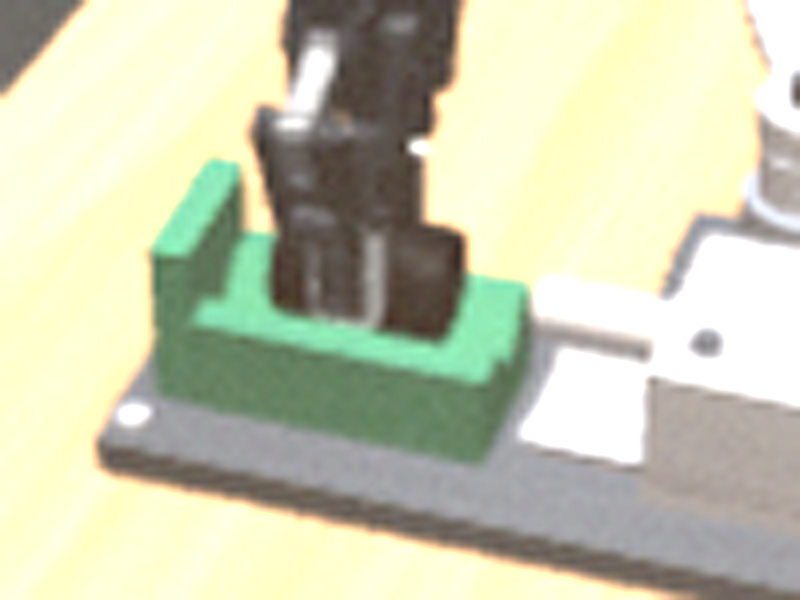

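Call:
drive_tool --moves '[[[-0.3,-0.3,0],0],[[-0.6,-0.6,0],0],[[-0.9,-0.9,0],0],[[-1,-1.2,0],0],[[-1,-1.5,0],0],[[-1,-1.5,0],0],[[-1,-1.5,0],0],[[-1,-1.5,0],0]]'

```text
time: 7.07
tool_pos: [628.4, -37.5, 80.5]
tcp_rot: [-179.9, 0.3, -176.5]
ft_force: [0.4, -1.9, 6.2]
finger_gap: 33.0
```

Call:
drive_tool --moves '[[[0,-0.4,0],0],[[0,-0.8,0],0],[[0,-1,0],0],[[0,-1,-0.4],0],[[0,-1,-0.8],0],[[0,-1,-1.2],0],[[0,-1,-1.2],0],[[0,-1,-1.2],0]]'

```text
time: 7.73
tool_pos: [628.0, -38.7, 79.3]
tcp_rot: [-179.9, 0.2, -176.5]
ft_force: [0.3, -3.6, 10.9]
finger_gap: 33.0
```

```bash
python3 - <<'E'
from fit import *
from bench import r
s=r.sense();print(s['tool_pos'],s['tcp_rot'],s['time'],s['ft_force'],s['finger_gap'])
b=r.snapshot("side"); pickle.dump(b,open("side6.pkl","wb"))
B=(270,160,100,75)
im0=cv2.convertScaleAbs(cv2.resize(b["pixels"][160:235,270:370,::-1],None,fx=8,fy=8,interpolation=cv2.INTER_CUBIC),alpha=2)
for z,col in((60.5,(0,0,255)),(63.5,(255,0,0))):
    m=cv2.resize(render(b,628.4,-38.0,z,np.radians(3.4),B),(800,600))
    c,_=cv2.findContours((m>.5).astype(np.uint8),0,1); cv2.drawContours(im0,c,-1,col,1)
cv2.imwrite("pics/s6.png",im0)
E
```

```text
[628.00408691 -38.67847571  79.28021654] [-179.91234171    0.20222784 -176.53587049] 7.7333 [ 0.3356965  -3.64009624 10.87195819] 33.021331676872165
```

View pics/s6.png

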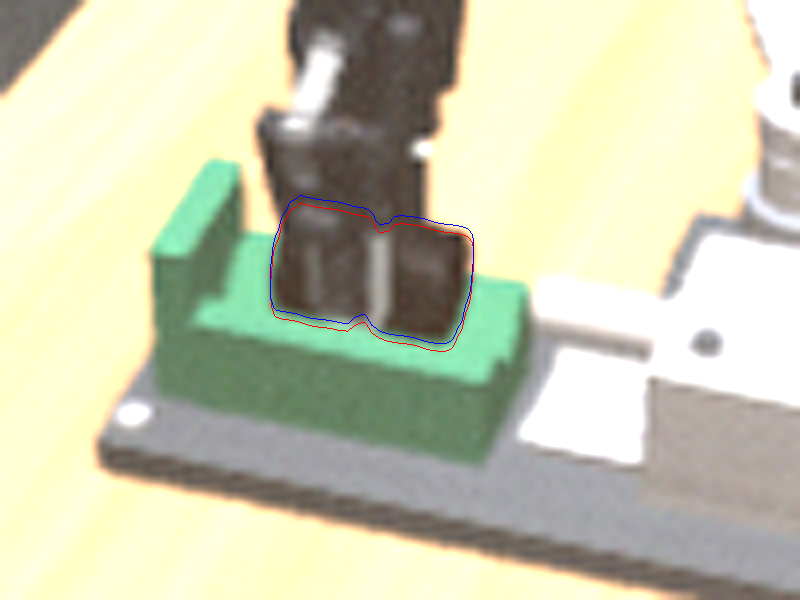

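Call:
drive_tool --moves '[[[0,-0.4,0],0],[[0,-0.8,0],0],[[0,-1.2,-0.3],0],[[0,-1.2,-0.6],0],[[0,-1.2,-0.8],0],[[0,-1.2,-0.8],0],[[0,-1.2,-0.8],0],[[0,-1.2,-0.8],0]]'

```text
time: 8.45
tool_pos: [627.9, -39.5, 78.5]
tcp_rot: [-179.9, 0.2, -176.5]
ft_force: [-1.2, -2.4, 11.9]
finger_gap: 33.4
```

Call:
drive_tool --moves '[[[0,0,0.5],0],[[0,0,1],0],[[0,0,1.5],0],[[0,0,1.5],0],[[0,0,1.5],0],[[0,0,1.5],0],[[0,0,1.5],0],[[0,0,1.5],0]]' --fingers 64

```text
time: 9.12
tool_pos: [626.3, -39.0, 77.7]
tcp_rot: [180.0, -0.0, -176.5]
ft_force: [-0.4, 0.7, 0.5]
finger_gap: 64.1
```

Call:
drive_tool --moves '[[[0,0,5],0],[[0,0,15],0],[[0,0,30],0],[[0,0,50],0],[[0,0,75],0],[[0,0,100],0],[[0,0,120],0],[[0,0,125],0]]' --fingers 70

```text
time: 9.78
tool_pos: [628.7, -39.4, 209.1]
tcp_rot: [-179.9, 0.4, -176.5]
ft_force: [0.1, -1.2, 1.0]
finger_gap: 70.1
```

```bash
python3 - <<'E'
from fit import *
from bench import r
s=r.sense();print(s['tool_pos'],s['tcp_rot'],s['time'],s['ft_force'],s['finger_gap'])
b=r.snapshot("side"); pickle.dump(b,open("side7.pkl","wb"))
B=(270,160,100,75)
im0=cv2.convertScaleAbs(cv2.resize(b["pixels"][160:235,270:370,::-1],None,fx=8,fy=8,interpolation=cv2.INTER_CUBIC),alpha=2)
u=b["pixels"][160:235,270:370].astype(int)
m=(u.max(2)<70).astype(float); m[:, :25]=0; m[:20]=0; m[55:]=0;m[:,62:]=0
def cost(p): return ((render(b,p[0],p[1],60.5,p[2],B,k=4)-m)**2).sum()
f=minimize(cost,[628,-38,.06],method='Nelder-Mead',options=dict(initial_simplex=[[628,-38,.06],[634,-38,.06],[628,-32,.06],[628,-38,.2]]))
print(f.x,f.fun,m.sum())
for p,col in((f.x,(0,0,255)),):
    q=cv2.resize(render(b,p[0],p[1],60.5,p[2],B),(800,600))
    c,_=cv2.findContours((q>.5).astype(np.uint8),0,1); cv2.drawContours(im0,c,-1,col,1)
cv2.imwrite("pics/s7.png",im0)
E
```

```text
[628.71309369 -39.37213176 209.05721515] [-179.90727582    0.44888747 -176.5237746 ] 9.7833 [ 0.0825605  -1.15309653  0.97452431] 70.13874959467444
[ 6.28662951e+02 -3.97369395e+01  1.37384839e-01] 391.0217301038062 674.0
```

View pics/s7.png

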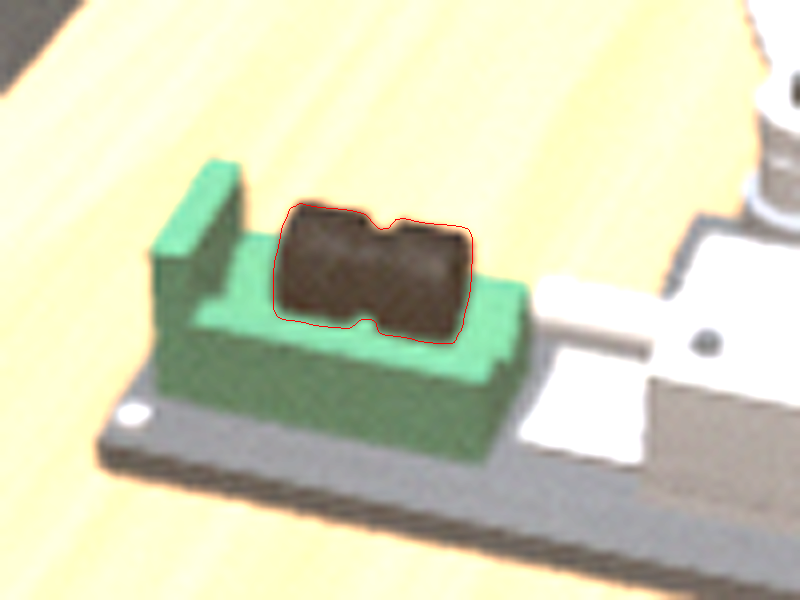

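The plug sits seated in the groove, centred near pixel (315,194), clear of ram and stop. Next I go to the lever grip.

Call:
drive_tool --moves '[[[0,-8,2],-4],[[0,-24,4],-10],[[-2,-44,6],-17],[[-5,-68,6],-24],[[-9,-94,6],-31],[[-14,-120,6],-38],[[-19,-146,6],-45],[[-23,-172,6],-52]]' --fingers 70

```text
time: 10.5
tool_pos: [602.4, -212.0, 207.5]
tcp_rot: [-180.0, -0.1, 131.1]
ft_force: [-0.1, 0.1, -0.6]
finger_gap: 70.0
```

Call:
drive_tool --moves '[[[-4,-25,0],-6],[[-7,-44,0],-11],[[-9,-54,0],-12],[[-10,-58,0],-12],[[-10,-58,0],-12],[[-10,-58,0],-12],[[-10,-58,0],-12],[[-10,-58,0],-12]]'

```text
time: 11.17
tool_pos: [593.8, -267.8, 208.8]
tcp_rot: [180.0, -0.0, 119.6]
ft_force: [-0.3, 0.5, -0.6]
finger_gap: 69.9
```

```bash
python3 - <<'E'
from fit import *
from bench import r
s=r.sense();print(s['tool_pos'],s['tcp_rot'],s['time'],s['ft_force'],s['finger_gap'],s['joint_pos'])
for n in("side","top"):
    b=r.snapshot(n); X,Y=(280,60) if n=="side" else (360,110)
    cv2.imwrite(f"pics/{n}8.png",cv2.resize(b["pixels"][Y:Y+150,X:X+160,::-1],None,fx=4,fy=4,interpolation=cv2.INTER_CUBIC))
E
```

```text
[ 593.75661809 -267.84627498  208.77685013] [ 1.79991446e+02 -1.26063257e-02  1.19610504e+02] 11.1667 [-0.32578332  0.49230725 -0.56948626] 69.92250065382426 [-2.87959546e+01  1.66397895e+01  7.94716922e+01  1.39694195e-02
  8.38947752e+01 -5.84079437e+01]
```

View pics/side8.png

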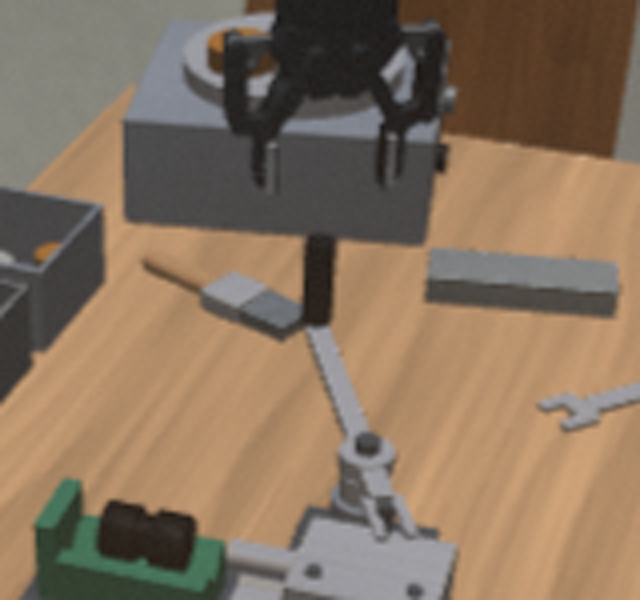

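View pics/top8.png

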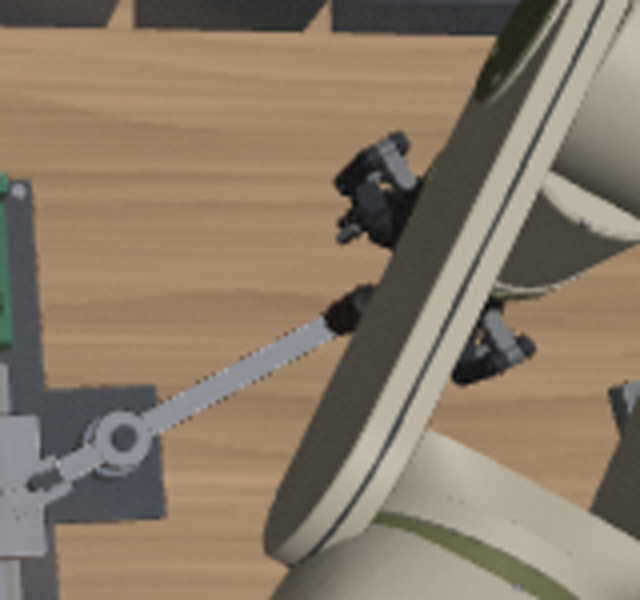

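The side view has the fingers at (268,165) and (390,165), either side of the grip at (318,280). I lower onto it.

Call:
drive_tool --moves '[[[1,-1,-6],0],[[2,-3,-18],0],[[2,-3,-32],0],[[2,-3,-46],0],[[2,-3,-58],0],[[2,-3,-67],0],[[2,-3,-73],0],[[2,-3,-75],0]]'

```text
time: 11.93
tool_pos: [594.6, -271.6, 131.7]
tcp_rot: [-179.9, -0.1, 119.5]
ft_force: [-0.7, 0.2, -0.4]
finger_gap: 69.5
```

Call:
drive_tool --moves '[[[0,0,0],0],[[0,0,0],0],[[0,0,0],0],[[0,0,0],0],[[0,0,0],0],[[0,0,0],0],[[0,0,0],0],[[0,0,0],0]]' --fingers 24 --squeeze 20

```text
time: 12.6
tool_pos: [595.5, -272.1, 134.0]
tcp_rot: [180.0, 0.0, 119.5]
ft_force: [-0.4, 0.5, -0.4]
finger_gap: 24.2
```

```bash
python3 - <<'E'
from fit import *
from bench import r
s=r.sense();print(s['tool_pos'],s['tcp_rot'],s['time'],s['ft_force'],s['wrist_torque'],s['finger_gap'])
b=r.snapshot("side"); X,Y=(280,60)
cv2.imwrite(f"pics/s9.png",cv2.resize(b["pixels"][Y:Y+150,X:X+160,::-1],None,fx=4,fy=4,interpolation=cv2.INTER_CUBIC))
E
```

```text
[ 595.48409563 -272.11689808  133.95863145] [1.79988939e+02 1.31700197e-02 1.19474753e+02] 12.6 [-0.39042199  0.49769726 -0.36384371] [ 0.04041952 -0.00880308 -0.0260553 ] 24.165352299378192
```

View pics/s9.png

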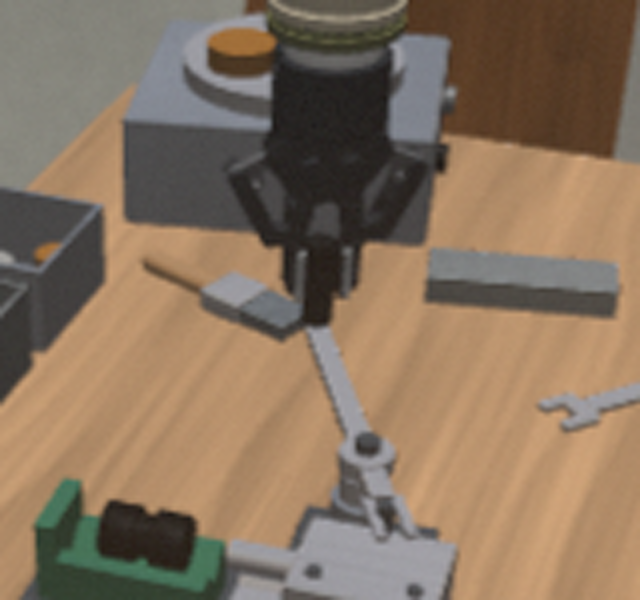

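```bash
python3 - <<'E'
import numpy as np
a0=np.radians(-60.8)
f=lambda t:160*np.array([np.cos(a0-t),np.sin(a0-t)])
T=np.array([0,.23,.46,.69,.92])
for i in range(4):
    s0=T[i]; 
    ts=s0+.23*np.arange(1,9)/8
    print([[[round(float(x),1),round(float(y),1),0],round(float(-np.degrees(t-s0)),1)] for t in ts for x,y in [f(t)-f(s0)]])
E
```

```text
[[[-4.0, -2.2, 0], -1.6], [[-8.2, -4.3, 0], -3.3], [[-12.3, -6.2, 0], -4.9], [[-16.5, -8.0, 0], -6.6], [[-20.8, -9.7, 0], -8.2], [[-25.1, -11.3, 0], -9.9], [[-29.5, -12.8, 0], -11.5], [[-33.9, -14.1, 0], -13.2]]
[[[-4.4, -1.2, 0], -1.6], [[-8.9, -2.3, 0], -3.3], [[-13.4, -3.2, 0], -4.9], [[-17.9, -4.1, 0], -6.6], [[-22.5, -4.7, 0], -8.2], [[-27.1, -5.3, 0], -9.9], [[-31.6, -5.7, 0], -11.5], [[-36.2, -6.0, 0], -13.2]]
[[[-4.6, -0.2, 0], -1.6], [[-9.2, -0.2, 0], -3.3], [[-13.8, -0.1, 0], -4.9], [[-18.4, 0.1, 0], -6.6], [[-23.0, 0.5, 0], -8.2], [[-27.5, 1.0, 0], -9.9], [[-32.1, 1.6, 0], -11.5], [[-36.6, 2.4, 0], -13.2]]
[[[-4.5, 0.9, 0], -1.6], [[-9.0, 1.9, 0], -3.3], [[-13.5, 3.1, 0], -4.9], [[-17.9, 4.3, 0], -6.6], [[-22.3, 5.7, 0], -8.2], [[-26.6, 7.3, 0], -9.9], [[-30.9, 8.9, 0], -11.5], [[-35.1, 10.7, 0], -13.2]]
```

Call:
drive_tool --moves '[[[-3,-2,0],-1],[[-7,-4,0],-3],[[-12,-6,0],-5],[[-16,-8,0],-7],[[-21,-10,0],-8],[[-25,-11,0],-10],[[-30,-13,0],-12],[[-34,-14,0],-13]]'

```text
time: 13.32
tool_pos: [561.3, -286.2, 133.9]
tcp_rot: [180.0, 0.0, 106.4]
ft_force: [2.9, 0.1, -1.7]
finger_gap: 23.4
```

Call:
drive_tool --moves '[[[-4,-1,0],-2],[[-9,-2,0],-3],[[-13,-3,0],-5],[[-18,-4,0],-7],[[-22,-5,0],-8],[[-27,-5,0],-10],[[-32,-6,0],-12],[[-36,-6,0],-13]]'

```text
time: 13.98
tool_pos: [525.2, -292.1, 133.9]
tcp_rot: [180.0, 0.0, 93.4]
ft_force: [5.4, -0.3, -2.3]
finger_gap: 24.1
```

Call:
drive_tool --moves '[[[-4,0,0],-2],[[-9,0,0],-3],[[-13,0,0],-5],[[-18,0,0],-7],[[-23,1,0],-8],[[-27,1,0],-10],[[-32,2,0],-12],[[-36,2,0],-13]]'

```text
time: 14.65
tool_pos: [489.7, -289.8, 133.9]
tcp_rot: [179.9, -0.0, 80.4]
ft_force: [8.2, 4.5, -2.1]
finger_gap: 24.1
```

Call:
drive_tool --moves '[[[-4,1,0],-2],[[-9,2,0],-3],[[-13,3,0],-5],[[-18,4,0],-7],[[-22,6,0],-8],[[-26,7,0],-10],[[-30,9,0],-12],[[-34,10,0],-12.5]]'

```text
time: 15.32
tool_pos: [456.0, -280.2, 134.0]
tcp_rot: [179.9, -0.0, 67.9]
ft_force: [10.4, 1.6, -4.5]
finger_gap: 23.9
```

```bash
python3 - <<'E'
from fit import *
from bench import r
s=r.sense();print(s['tool_pos'],s['tcp_rot'],s['time'],s['ft_force'],s['wrist_torque'],s['finger_gap'])
b=r.snapshot("side"); X,Y=(270,60);pickle.dump(b,open("side10.pkl","wb"))
cv2.imwrite(f"pics/s10.png",cv2.resize(b["pixels"][Y:Y+180,X:X+200,::-1],None,fx=3.3,fy=3.3,interpolation=cv2.INTER_CUBIC))
E
```

```text
[ 456.01645286 -280.19972617  133.97576799] [ 1.79856712e+02 -7.89523819e-03  6.79000429e+01] 15.3167 [10.43307498  1.60131779 -4.54612568] [ 0.2305984  -1.4684138   0.07071285] 23.943614856464748
```

View pics/s10.png

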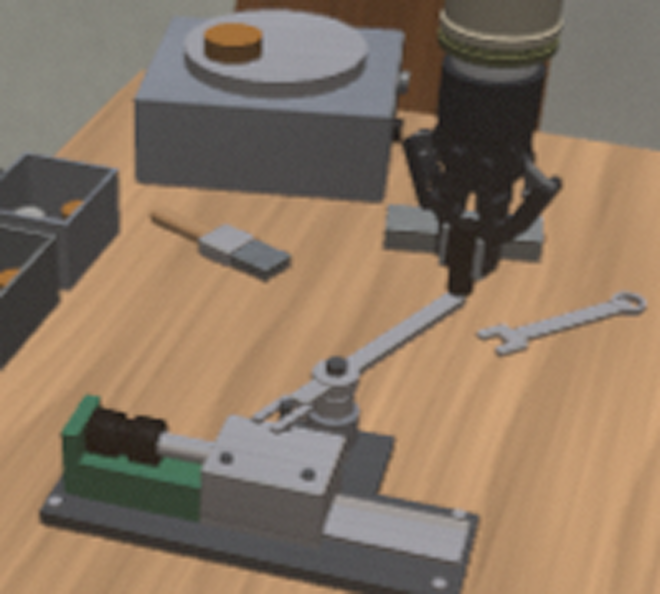

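The plug is against the stop plate at crop pixel (125,435), the ram is on it, and the lever is over. I pull a touch more to be sure of the end of the stroke, and hold.

Call:
drive_tool --moves '[[[-1,0.4,0],0],[[-2,0.8,0],0],[[-3,1,0],0],[[-4,1.5,0],0],[[-4,1.5,0],0],[[-4,1.5,0],0],[[-4,1.5,0],0],[[-4,1.5,0],0]]'

```text
time: 16.03
tool_pos: [453.8, -279.4, 134.1]
tcp_rot: [179.6, 0.0, 68.0]
ft_force: [20.2, -5.5, -11.6]
finger_gap: 24.0
```

Call:
drive_tool --moves '[[[0,0,0],0],[[0,0,0],0],[[0,0,0],0],[[0,0,0],0],[[0,0,0],0],[[0,0,0],0],[[0,0,0],0],[[0,0,0],0]]'

```text
time: 16.7
tool_pos: [453.9, -279.5, 134.1]
tcp_rot: [179.6, 0.0, 68.0]
ft_force: [18.9, -4.8, -12.7]
finger_gap: 24.0
```

```bash
python3 - <<'E'
from fit import *
from bench import r
s=r.sense();print(s['tool_pos'],s['tcp_rot'],s['time'],s['ft_force'],s['wrist_torque'],s['finger_gap'])
b=r.snapshot("side");pickle.dump(b,open("side11.pkl","wb"))
B=(270,160,100,75)
im0=cv2.convertScaleAbs(cv2.resize(b["pixels"][160:235,270:370,::-1],None,fx=8,fy=8,interpolation=cv2.INTER_CUBIC),alpha=2)
p=np.load("fix.npy");p[1]-=1
x,y=p[0]+113*np.cos(p[2]),p[1]+113*np.sin(p[2])
for d,col in((0,(0,0,255)),(-8,(255,0,0))):
    q=cv2.resize(render(b,x+d,y+d*.06,60.5,p[2],B),(800,600))
    c,_=cv2.findContours((q>.5).astype(np.uint8),0,1); cv2.drawContours(im0,c,-1,col,1)
cv2.imwrite("pics/s11.png",im0)
E
```

```text
[ 453.8656636  -279.47625806  134.11098276] [1.79618062e+02 7.58879983e-03 6.80271272e+01] 16.7 [ 18.94036148  -4.78077169 -12.66652488] [-0.64268778 -2.78152604  0.00979418] 23.954655363824287
```

View pics/s11.png

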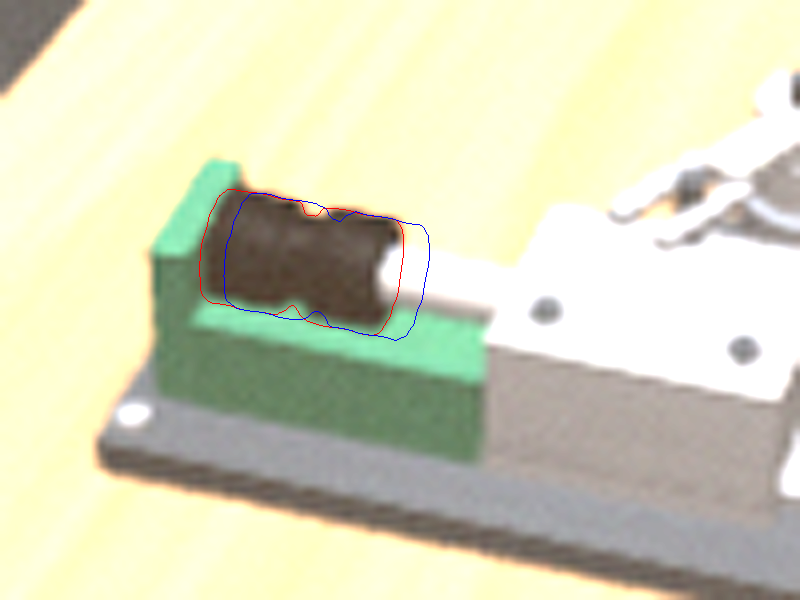

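The pull is at the hard end of the stroke: the force rose from 10 to 19 N with no further travel. The plug sits against the stop, its outline matching the home outline. I have held it for over a second and now ease back slowly.

Call:
drive_tool --moves '[[[1,-0.4,0],0],[[2,-0.8,0],0],[[3,-1.1,0],0],[[4,-1.5,0],0],[[6,-2.3,0],0.5],[[8,-3,0],1],[[10,-4,0],1.7],[[12,-4.5,0],2.5]]'

```text
time: 17.42
tool_pos: [464.0, -283.3, 134.0]
tcp_rot: [179.9, 0.0, 70.6]
ft_force: [7.0, -0.5, -2.9]
finger_gap: 24.0
```

Call:
drive_tool --moves '[[[2,-0.5,0],1],[[4,-1,0],2],[[6,-2,0],3],[[8,-3,0],3.5],[[10.5,-3.5,0],4.5],[[13,-4,0],5],[[15,-4.5,0],6],[[17,-5,0],7]]'

```text
time: 18.08
tool_pos: [480.9, -288.5, 134.1]
tcp_rot: [179.9, 0.0, 77.6]
ft_force: [5.5, -0.0, -2.9]
finger_gap: 23.8
```

Call:
drive_tool --moves '[[[2,-0.5,0],0.7],[[4.5,-1,0],1.5],[[7,-1.5,0],2.2],[[9,-2,0],3],[[11,-2.3,0],3.7],[[13.5,-2.5,0],4.5],[[16,-2.8,0],5.2],[[18,-3,0],6]]'

```text
time: 18.75
tool_pos: [498.8, -291.5, 134.0]
tcp_rot: [179.9, 0.0, 83.5]
ft_force: [4.4, -1.2, -1.3]
finger_gap: 24.0
```

Call:
drive_tool --moves '[[[2,-0.2,0],1],[[4.5,-0.4,0],2],[[7,-0.6,0],3],[[9,-0.8,0],3.5],[[11,-1,0],4.5],[[13.5,-1,0],5],[[16,-1,0],6],[[18,-1,0],7]]'

```text
time: 19.42
tool_pos: [516.7, -292.7, 134.0]
tcp_rot: [180.0, 0.1, 90.5]
ft_force: [5.4, -3.2, -2.1]
finger_gap: 23.9
```

Call:
drive_tool --moves '[[[2,0,0],0.7],[[4.5,0,0],1.5],[[7,0,0],2.2],[[9,0,0],3],[[11,0.2,0],3.7],[[13.5,0.5,0],4.5],[[16,0.8,0],5.2],[[18,1,0],6]]'

```text
time: 20.08
tool_pos: [534.7, -291.6, 134.1]
tcp_rot: [180.0, 0.1, 96.5]
ft_force: [4.3, -3.6, -0.9]
finger_gap: 24.0
```

Call:
drive_tool --moves '[[[2,0.2,0],1],[[4.5,0.5,0],2],[[7,0.9,0],3],[[9,1.3,0],3.5],[[11,1.7,0],4.5],[[13.5,2.1,0],5],[[16,2.5,0],6],[[18,3,0],7]]'

```text
time: 20.75
tool_pos: [552.7, -288.0, 134.0]
tcp_rot: [180.0, 0.0, 103.6]
ft_force: [3.8, -1.4, 2.1]
finger_gap: 24.3
```

Call:
drive_tool --moves '[[[2,0.5,0],0.7],[[4.5,1,0],1.5],[[7,1.6,0],2.2],[[9,2.2,0],3],[[11,2.8,0],3.7],[[13.5,3.5,0],4.5],[[16,4.2,0],5.2],[[18,5,0],6]]'

```text
time: 21.42
tool_pos: [570.5, -282.8, 133.6]
tcp_rot: [-180.0, -0.0, 109.5]
ft_force: [2.4, 1.3, 1.1]
finger_gap: 24.2
```

Call:
drive_tool --moves '[[[2,0.7,0],1],[[4.5,1.5,0],2],[[7,2.5,0],3],[[9,3.3,0],3.5],[[11,4.2,0],4.5],[[13.5,5.1,0],5],[[16,6,0],6],[[18,7,0],7]]'

```text
time: 22.08
tool_pos: [588.5, -275.9, 133.5]
tcp_rot: [-180.0, -0.0, 116.6]
ft_force: [1.3, 0.6, -0.9]
finger_gap: 23.8
```

Call:
drive_tool --moves '[[[1.5,0.8,0],0.5],[[3,1.6,0],1],[[4.5,2.4,0],2],[[6,3.3,0],2.5],[[7,4,0],3],[[7,4,0],3],[[7,4,0],3],[[7,4,0],3]]'

```text
time: 22.75
tool_pos: [595.4, -272.2, 133.9]
tcp_rot: [180.0, 0.0, 119.5]
ft_force: [1.5, -0.9, -0.1]
finger_gap: 24.1
```

```bash
python3 - <<'E'
from fit import *
from bench import r
s=r.sense();print(s['tool_pos'],s['tcp_rot'],s['time'],s['ft_force'],s['wrist_torque'],s['finger_gap'])
b=r.snapshot("side"); X,Y=(270,60)
cv2.imwrite(f"pics/s12.png",cv2.resize(b["pixels"][Y:Y+180,X:X+200,::-1],None,fx=3.3,fy=3.3,interpolation=cv2.INTER_CUBIC))
E
```

```text
[ 595.39727453 -272.16853355  133.89238082] [1.79996368e+02 8.74418983e-03 1.19461148e+02] 22.75 [ 1.50634739 -0.92296918 -0.09708762] [ 0.12420425 -0.11544222  0.01235312] 24.132968216397558
```

View pics/s12.png

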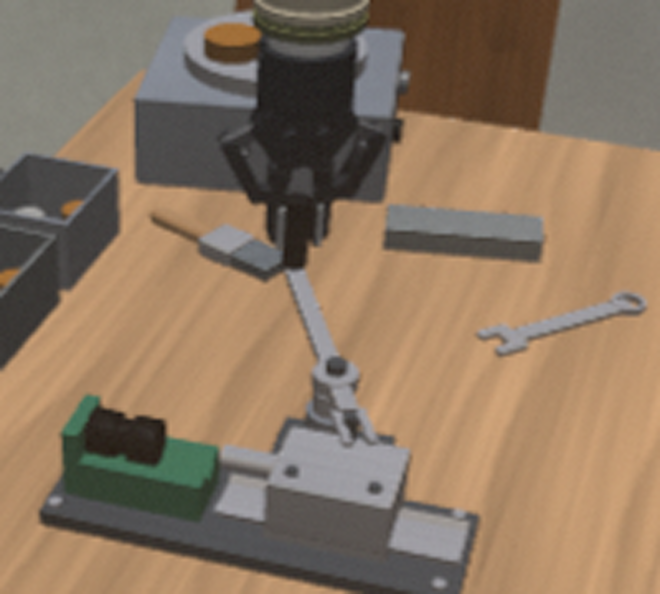

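The lever is back with a slight residual pull of about 1.7 N. I ease 3 mm further along the tangent, then open and rise.

Call:
drive_tool --moves '[[[0.4,0.2,0],0],[[0.9,0.5,0],0],[[1.3,0.7,0],0],[[1.7,1,0],0],[[2.2,1.2,0],0],[[2.6,1.5,0],0],[[2.6,1.5,0],0],[[2.6,1.5,0],0]]'

```text
time: 23.47
tool_pos: [597.7, -270.8, 133.8]
tcp_rot: [-180.0, -0.0, 119.5]
ft_force: [-3.4, -1.0, 1.7]
finger_gap: 24.0
```

Call:
drive_tool --moves '[[[-0.5,-0.3,0],0],[[-1,-0.6,0],0],[[-1,-0.6,0],0],[[-1,-0.6,0],0],[[-1,-0.6,0],0],[[-1,-0.6,0],0],[[-1,-0.6,0],0],[[-1,-0.6,0],0]]' --fingers 70

```text
time: 24.13
tool_pos: [597.0, -271.1, 133.8]
tcp_rot: [180.0, -0.0, 119.5]
ft_force: [-0.3, -1.1, -0.0]
finger_gap: 70.3
```

Call:
drive_tool --moves '[[[0,0,4],0],[[0,0,14],0],[[0,0,30],0],[[0,0,50],0],[[0,0,70],0],[[0,0,88],0],[[0,0,98],0],[[0,0,100],0]]'

```text
time: 24.8
tool_pos: [598.3, -271.9, 237.8]
tcp_rot: [179.8, 0.3, 119.5]
ft_force: [0.5, -0.8, -0.4]
finger_gap: 70.0
```

Call:
drive_tool --moves '[[[0,0,0],0],[[0,0,0],0],[[0,0,0],0],[[0,0,0],0],[[0,0,0],0],[[0,0,0],0],[[0,0,0],0],[[0,0,0],0]]'

```text
time: 25.47
tool_pos: [597.0, -271.2, 233.6]
tcp_rot: [-180.0, -0.0, 119.5]
ft_force: [-0.1, -0.3, -1.1]
finger_gap: 70.0
```

```bash
python3 - <<'E'
from fit import *
from bench import r
s=r.sense();print(s['tool_pos'],s['time'],s['ft_force'],s['finger_gap'],abs(s['qd']).max())
b=r.snapshot("side"); b0=pickle.load(open("side0.pkl","rb"))
X,Y=(270,100)
c=lambda q:cv2.resize(q["pixels"][Y:Y+140,X:X+130,::-1],None,fx=3,fy=3,interpolation=cv2.INTER_CUBIC)
cv2.imwrite(f"pics/s13.png",np.hstack([c(b),c(b0)]))
d=np.abs(b["pixels"].astype(int)-b0["pixels"]).max(2)>40
print(d[120:200,340:400].sum(), d[:,:][250:390,210:400].sum())
E
```

```text
[ 596.96303684 -271.15157792  233.58664083] 25.4667 [-0.0664755  -0.29664451 -1.12153136] 69.97516361499842 0.21944875351368384
0 615
```

View pics/s13.png

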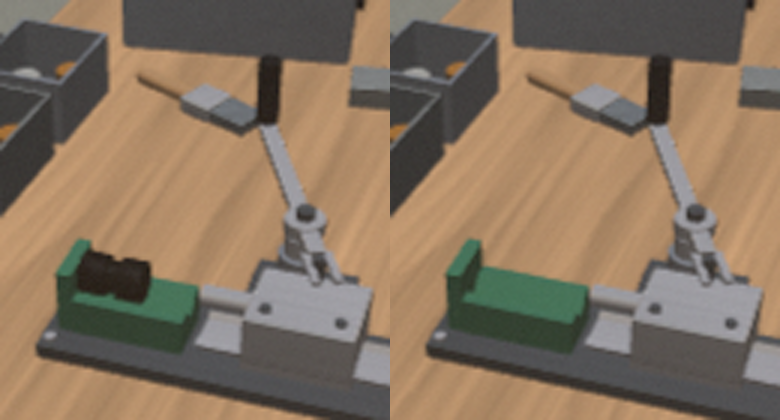

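The lever and carriage match the first picture with no changed pixels around them. The plug lies home against the stop, and the gripper is clear.

```bash
python3 -c "
from bench import r
print(r.hand_in())"
```

```text
the job is handed in; nothing more can be done
None
```

I laid the black plug from the wooden rest in the V-block and let go. I then pulled the lever to its hard stop: the pull rose from about 10 to 19 N with almost no further travel. I held it there for about 1.3 s, eased it back over about 6 s, and handed the job in at about 25.5 s of the 59 s allowed.

**Last checks:**
- **Lever:** the lever and carriage look the same as in the first picture, with no changed pixels around them.
- **Plug:** it is against the end stop. Its outline matched the home position to about 1–2 mm at full stroke, and it did not visibly move on the way back.
- **Gripper:** open and about 100 mm above the lever grip, with the force reading near zero.
- **Bushing, collar and jar:** I never worked near the bushing or the collar. The gripper came down beside the jar when it took the plug, without touching it that I could see. I did not check any of the three on their own at the end. The changes in that part of the picture fit the plug having left the rest.

**What disagreed:**
- **Grasp:** the gripper was pushed up about 4 mm as it closed. The fingers read 33.5 mm on the 36 mm plug, but the hold was firm.
- **Groove position:** it was about 1.5 mm further to −y than I measured. I corrected that by the contact force before letting go.
- **Silhouette fit:** the automatic fit of the plug in the V-block was poor because its mask also took in green pixels. I judged its seating by eye and from the contact force instead.

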